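Chock the steel flask on the sloping drip board

ROBOT

A 6-joint arm with a two-finger parallel gripper is mounted at the origin on the work surface. World frame = base frame: x ahead of the robot, y to its left, z up, the work surface at z = 0. Lengths are in mm, angles in rad, forces in N, time in s.
With the tool pointing down it reaches from about 300 to 775 mm from the base axis. Payload 14.6 kg.
Tool frame: the origin (TCP) lies where the fingers leave the gripper's body, on its centre line; the fingertips stand 97 mm ahead of it and the grasp point (between the pads) lies ahead of it (grip_depth is the z of the grasp point in the tool frame, in mm); z points along the fingers, y is the line along which they close (so a half turn about z gives the same grasp; the last joint's range is limited). The gripper opens to 94 mm and grips with 3 to 60 N. Pads are 16 mm wide; open, the fingers measure 119 mm over their backs; the gripper's body (75 mm by 177 mm) begins 78 mm behind the grasp point.
Start: joints at [-1.334, 0.3, 1.521, -0, 1.321, -0.067], TCP at [164.525, -524.806, 302.646] pointing down, gripper open.
Joint ranges: [-3.03, 3.03], [-0.79, 2.21], [0.23, 2.52], [-1.04, 4.18], [0, 3.07], [-2.55, 2.55]. Speed limits (rad/s): [2.22, 2.22, 2.57, 3.14, 3.14, 3.14].

INTERFACE

Orientations are given as [roll, pitch, yaw] about the fixed x, y, z axes, in that order (R = Rz(yaw) Ry(pitch) Rx(roll)).
In Python, from cell import read_state, camera, sign_off, regions_of, spot_point, grip_depth gives the robot as it stands. The module is installed in compiled form; this text tells all that it offers.
- The arm moves only by the tool send_rows, never from a script. Its argument "series" is a list of rows, each a list of 3 entries, a list of its own where there are three numbers: the shift along the world's x, y, z in mm, then the turn about the world's z in degrees, then the closure, from -1 (fully open) to 1 (shut), so that 0 is half open. A call has 1 to 12 rows; each row shifts and turns the commanded pose from where the row before left it; what a row does not reach is not made up. A row lasts 1/10 s, in which the tool goes at most 50 mm and 8.59 degrees, less where a joint would pass 70% of its speed; a pose out of reach is approached as far as the arm can. A call is refused whole if a number of a shift passes 50 or a number of a turn 8.59, either way. A call with a gripper value outside its range is refused whole. The fingers move at their own pace and stop on an object; "squeeze" is the grip in N (left out, the last holds). Time passes only in rows, so rows that do not move let the fingers close. It gives the time, the measured TCP pose, the force, the opening and the grip force at its end, in the units of the state.
- read_state(): the state, without advancing time (a new reading comes with each control period).
- camera(name): name is "scene" or "top"; returns a dict with "color" (420x560x3 uint8, blue, green, red), "fx", "fy", "cx", "cy" (pixels), "camera_from_world" (4x4, takes a point from world to camera coordinates). Camera axes: x right, y down, z forward; pixel columns grow to the right and rows downward; lengths in mm; the calibration is good to about 2 mm. A picture is of the moment at which its call begins. There is no depth.
- sign_off(): hands the job in; it is judged then, once.
Trained networks look in a picture, given as the dict that the camera call returned (one of the last four; its "shot" number tells which), for a name from the list of things; names that differ only in an ending like _2 or _b are one class to them, and where a whole thing is asked for, a point or a joint stands for the part that bears it (a point fixed in the world has none). Each returns a list of dicts, best first, with "confidence" (0 to 1); they miss things now and then, are a little off and sometimes report something else, mostly with a low value. They report only what shows in the picture. A call takes as long as a camera call. They do not tell look-alikes from the thing itself.
- regions_of(thing, picture): "mask" (420x560 bool, what is visible of it).
- spot_point(thing, picture): "point" ([x, y, z] in mm, in the coordinates of the camera as it stood for that picture, good to about 4 mm: a listed point, or the origin of a listed thing).
The state is a dict: "clock": time; "joints": joint angles; "qd": joint speeds; "effort": joint torques, N m; "eef_pos": TCP position; "eef_rot": TCP orientation; "wrist_force": force on the tool from outside, world axes, zero at the start; "moment": the same for the moment, N m; "finger_gap": finger opening in mm; "finger_force": force on a finger pad.
Only numpy, scipy, OpenCV 4.12 (cv2) and the standard library are available. Lean on these libraries where they do the work, as an engineer would, in place of code of your own. Each camera call takes 0.05 s, during which the arm holds its last target. There are 200 camera calls.

TASK

The steel flask is to lie on the sloping drip board by the door without rolling off. First lay the rubber doorstop wedge flat and wholly on the board, midway across it in the downhill part, with the thin end pointing straight uphill, and let go of it; then take the flask out of its leaning carrier, lay it across the slope just uphill of the wedge with its middle in line with the wedge, ease it down the slope until it bears on the thin end, and only then let go, so that it stays put. Do not drop it or let it roll free, and leave everything else on the shelf where it stands.

Things in the scene. Friction and masses are not known exactly. Their poses are not given: they have to be found in the camera images.
- deck_mid (a point): Sloping drip board, bare brushed steel, fixed, no rim: plate 210 mm (its x) by 260 mm (its y), 12 mm thick. This point is the middle of its upper face, 32 mm above the shelf. Axes follow the plate: x level across the slope, y straight uphill (6 degrees), z square to the face. A flask laid on it unchocked rolls off the low (-y) edge.
- carrier: Flask carrier, aluminium, fixed: base plate 200 (x) by 214 (y) by 8 mm, two V saddles and a lower end plate. Origin on the shelf straight below the flask's middle; z up; x points, level, to the side of the flask's upper (cap) end. The flask leans 35 degrees from level, middle 92 mm up. The saddles touch it only from below, 45 to 65 mm either side of its middle; between them it is free.
- carrier_bar (a point): Middle of the carrier handle's crossbar, 12 mm round, 194 mm long along the carrier's y, 240 mm up, almost above the flask's middle: it blocks an upright gripper; one square to the leaning flask passes it. Posts at carrier x = 55, y = +-97 mm. To take the flask out clear of all, draw it 35 mm square to its length, then 90 mm level to the carrier's -x. Axes as the carrier.
- flask_mid (a point): Closed steel flask with grey screw cap: plain cylinder 60 mm in diameter, 170 mm long, about 0.34 kg. This point is its centre, on its axis, where it balances. x runs along its length to the cap; y, z turn as it rolls. Starts in the carrier. On the drip board its centre is 30 mm above the face; bearing on the wedge's thin end, it is 15 mm uphill of that end.
- wedge_mid (a point): Dark grey rubber doorstop wedge, three low ribs near the thick end, about 0.16 kg: 120 mm long (y), 56 mm wide (x), flat underside, top sloping evenly from 30 mm high at the thick end (-y) to 4 mm at the thin end (+y). This point, to grip across the width, is 40 mm from the thick end, 11 mm above the underside, where the wedge is 21 mm high. Starts flat on the shelf. z up.
- wedge_thin (a point): Middle of the wedge's thin end face, 2 mm above its underside. Axes as wedge_mid.
- wedge_thick (a point): Middle of the wedge's thick end face, 15 mm above its underside. Axes as wedge_mid.
- flask: The same flask; origin and axes as flask_mid.
- wedge: The same wedge; origin in the middle of its underside, axes as wedge_mid.
- jar: Bystander: glass jar with screw lid, 70 mm across, 94 mm high, origin under its centre.
- power_bank: Bystander: blue power bank, 140 x 70 x 17 mm, origin under its centre, x along its length.
- key_dish: Bystander: white ceramic bowl, 110 mm across, 32 mm high, origin under its centre.
- bike_key: Bystander: chrome bike lock key, 66 mm long, 6 mm thick, origin on its underside near the middle.
- phone_stand: Bystander: folding aluminium phone stand, base 90 x 75 mm, 100 mm high, origin under its centre.
- glasses_case: Bystander: glasses case, 60 x 160 x 38 mm, origin under its centre.
Not all that is in view belongs to the job. Leave any orange look-alike of the wedge alone.

How it is judged:
By the outcome, as a careful person would: the job done as asked, in the order asked, and still so for the second after the job is handed in, with the robot touching nothing.
It also fails if it takes over 72 s, if anything falls off the work surface, if the arm or the gripper's body presses on something with over 40 N, if the wrist force passes 120 N, or if a joint passes its speed limit or range.

## Working session

There is one attempt and no reset: what is moved stays moved. The work goes in short steps, Python scripts to look and compute and a tool call to move; the robot and the scene stay as the last step left them, time stands still between calls to the robot, and variables do not carry over. Pictures are saved under pics/ and viewed, at most 10 in all, crops included, and the job is handed in when it is done.

Besides the shell and the picture viewer there is one more tool, called after "Request:" by a JSON object that holds its "fn" and its "kwargs". send_rows: Moves the arm, as the interface text tells. Its arguments: {"type":"object","properties":{"series":{"type":"array"},"squeeze":{"type":"number"}},"required":["series"]}

```bash
mkdir -p pics
cat > h.py <<'E'
import numpy as np, cv2
from cell import *
from scipy.spatial.transform import Rotation as Ro
def w(pic,p):
    M=np.linalg.inv(pic["camera_from_world"]); return M[:3,:3]@np.array(p)+M[:3,3]
def px(pic,p):
    c=pic["camera_from_world"]@np.append(p,1); return np.array([pic["fx"]*c[0]/c[2]+pic["cx"],pic["fy"]*c[1]/c[2]+pic["cy"]]).round()
E
python3 - <<'E'
from h import *
s=read_state(); print(s, grip_depth if not callable(grip_depth) else grip_depth())
for n in("scene","top"):
    p=camera(n); cv2.imwrite(f"pics/{n}0.png",p["color"]); print(n,w(p,[0,0,0]).round(), p["fx"], p["cx"],p["cy"])
    for t in "deck_mid carrier carrier_bar flask_mid wedge_mid wedge_thin wedge_thick jar power_bank key_dish bike_key phone_stand glasses_case".split():
        for d in spot_point(t,p)[:3]:
            q=w(p,d["point"]); print(t,round(d["confidence"],2),q.round(),px(p,q))
E
```

```text
{'clock': 0.0, 'joints': array([-1.33359349e+00,  3.00473902e-01,  1.52160970e+00,  8.91941626e-06,
        1.32068468e+00, -6.65992954e-02]), 'qd': array([ 0.00023773, -0.00124203,  0.00273277,  0.00116866,  0.00142152,
       -0.00010839]), 'effort': array([-1.64290061e-03, -5.31811845e+01, -3.52738380e+01,  7.07996939e-02,
        2.44465994e-02, -1.35130986e-04]), 'eef_pos': array([ 164.49473556, -524.66065745,  302.07261815]), 'eef_rot': array([-3.14042020e+00, -8.68584991e-05,  3.03799866e-01]), 'wrist_force': array([-0.61518767,  0.36406033,  1.05792655]), 'moment': array([-0.01772609, -0.01782894,  0.01861507]), 'finger_force': 0.0, 'finger_gap': 93.76973687097392} 78.39999999999999
scene [1098.  488. 1121.] 519.7142750235405 274.6442791640866 221.29868304751952
deck_mid 0.68 [577. 270.  28.] [369. 347.]
carrier 0.94 [ 540. -234.    2.] [230. 224.]
carrier_bar 0.58 [ 555. -238.  238.] [218. 165.]
flask_mid 0.57 [ 539. -240.   94.] [227. 201.]
wedge_mid 0.94 [ 760. -395.   12.] [130. 236.]
wedge_mid 0.85 [ 300. -359.    9.] [260. 157.]
wedge_mid 0.73 [591.   5.  10.] [280. 285
[... 1150 characters left out ...]
12.] [266. 197.]
wedge_mid 0.67 [ 758. -391.   15.] [413. 131.]
wedge_thin 0.89 [586.  84.   3.] [236. 201.]
wedge_thin 0.8 [ 373. -396.    8.] [426. 278.]
wedge_thick 0.84 [595. -34.  16.] [280. 195.]
wedge_thick 0.69 [ 263. -343.   16.] [410. 324.]
wedge_thick 0.67 [ 793. -413.   17.] [420. 118.]
jar 0.56 [744.  16.   2.] [260. 143.]
power_bank 0.76 [391.  23.  -1.] [260. 275.]
power_bank 0.42 [ 540. -239.    3.] [359. 214.]
key_dish 0.71 [351. 221.  -0.] [183. 293.]
key_dish 0.4 [596.  25.   1.] [258. 197.]
bike_key 0.56 [586.  85.   5.] [235. 201.]
phone_stand 0.58 [ 753. -192.   -1.] [337. 137.]
phone_stand 0.25 [757. 197.   4.] [194. 140.]
glasses_case 0.93 [755. 197.   2.] [194. 141.]
```

View pics/scene0.png

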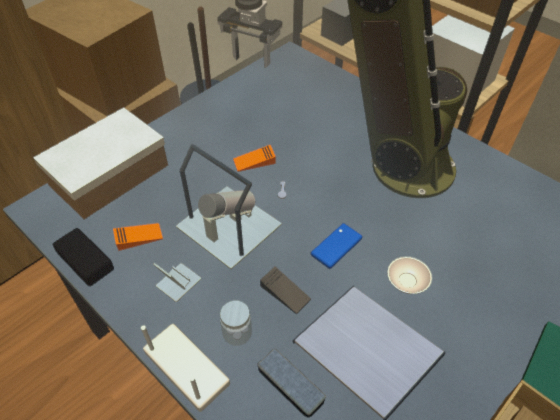

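View pics/top0.png

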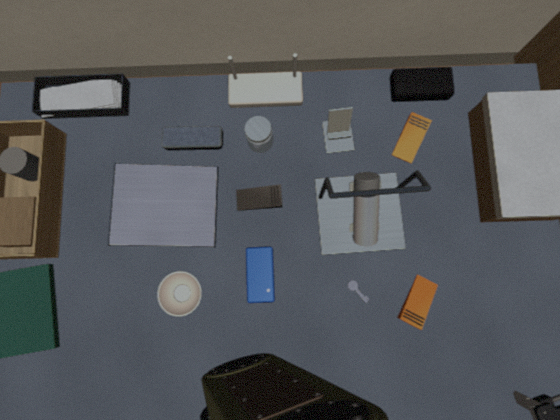

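```bash
cat >> h.py <<'E'
from scipy.optimize import minimize
def fit(thing,verts,x0,pics,pick=None):
    """IoU fit of hull verts(x,y,yaw)->Nx3 to masks in pics"""
    ms=[]
    for p in pics:
        c=px(p,[x0[0],x0[1],20]); R=regions_of(thing,p)
        R=[r["mask"] for r in R if r["mask"].any()]
        ms.append(min(R,key=lambda m:np.hypot(*(np.argwhere(m).mean(0)[::-1]-c))))
    def cost(v):
        o=0
        for p,m in zip(pics,ms):
            V=verts(v[0],v[1],v[2]); c=(p["camera_from_world"]@np.c_[V,np.ones(len(V))].T)[:3]
            u=np.c_[p["fx"]*c[0]/c[2]+p["cx"],p["fy"]*c[1]/c[2]+p["cy"]]
            im=np.zeros((1680,2240),np.uint8); cv2.fillConvexPoly(im,cv2.convexHull((u*4+1.5).round().astype(np.int32)),1)
            im=cv2.resize(im.astype(np.float32),(560,420),interpolation=cv2.INTER_AREA)
            o+=1-np.minimum(im,m).sum()/np.maximum(im,m).sum()
        return o
    s=np.array(x0,float); sim=np.array([s,s+[8,0,0],s+[0,8,0],s+[0,0,.1]])
    r=minimize(cost,s,method="Nelder-Mead",options=dict(initial_simplex=sim,xatol=.05,fatol=1e-4,maxiter=150))
    return r.x.round(3),round(r.fun,4)
def box(hx,hy,z0,z1): return np.array([[a,b,c] for a in(-hx,hx) for b in(-hy,hy) for c in(z0,z1)],float)
def put(V,x,y,yaw,z=0): return Ro.from_euler("z",yaw).apply(V)+[x,y,z]
def deckV(sgn):
    B=Ro.from_euler("x",np.radians(6)).apply(box(105,130,-12,0))
    return lambda x,y,a: put(B,x,y,a+(0 if sgn>0 else np.pi),32)
W=np.array([[a,b,c] for a in(-28,28) for b,c in((-60,0),(-60,30),(60,0),(60,4))],float)
wedgeV=lambda x,y,a: put(W,x,y,a)
t=np.linspace(0,2*np.pi,24)
C=np.vstack([np.c_[np.full(24,s),30*np.cos(t),30*np.sin(t)] for s in(-85,85)])
CL=Ro.from_euler("y",np.radians(-35)).apply(C)
flaskV=lambda x,y,a: put(CL,x,y,a,92)
carrV=lambda x,y,a: put(np.vstack([box(100,107,0,8),[[55,97,240],[55,-97,240]]]),x,y,a)
E
python3 - <<'E'
from h import *
P=[camera("scene"),camera("top")]
print("deck+",fit("deck_mid",deckV(1),[576,269,0],P)) if regions_of("deck_mid",P[0]) else print("no deck mask")
print("deck-",fit("deck_mid",deckV(-1),[576,269,0],P)) if regions_of("deck_mid",P[0]) else 0
print("wedge",fit("wedge",wedgeV,[591,25,.07],P))
print("flask",fit("flask",flaskV,[541,-238,0.05],P[:1]),fit("flask",flaskV,[541,-238,0.05],P[1:]))
for p,n in zip(P,("s","t")):
  I=p["color"]; c=I[280:420,260:460] if n=="s" else I[150:270,90:290]
  cv2.imwrite(f"pics/deck_{n}.png",cv2.resize(c,None,fx=3,fy=3,interpolation=cv2.INTER_CUBIC))
I=P[0]["color"][130:280,150:310]; cv2.imwrite("pics/carr.png",cv2.resize(I,None,fx=4,fy=4,interpolation=cv2.INTER_CUBIC))
E
```

```text
deck+ (array([ 5.77114e+02,  2.66435e+02, -4.20000e-02]), np.float64(0.0703))
deck- (array([ 5.77737e+02,  2.70682e+02, -1.70000e-02]), np.float64(0.164))
wedge (array([5.91829e+02, 2.31420e+01, 4.20000e-02]), np.float64(0.1315))
flask (array([ 5.41949e+02, -2.35388e+02,  8.90000e-02]), np.float64(0.1376)) (array([ 5.39352e+02, -2.38379e+02,  4.60000e-02]), np.float64(0.1289))
```

Request:
{"fn": "send_rows", "kwargs": {"series": [[[0,0,0],[0,0,0],-1]]}}

```text
schema error: expected a number
```

View pics/carr.png

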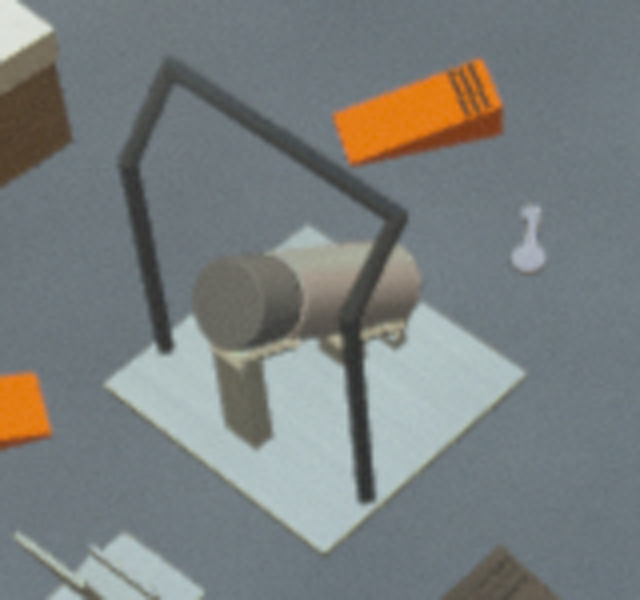

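View pics/deck_s.png

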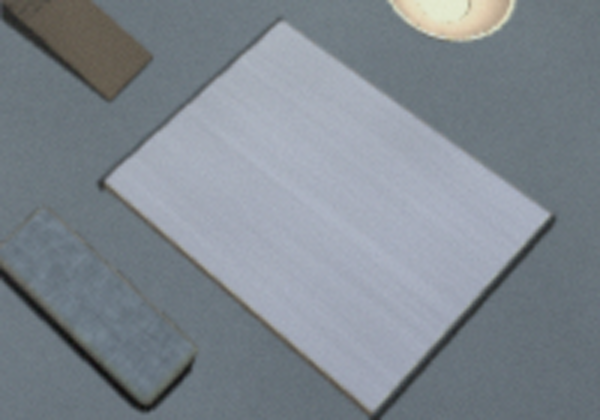

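Request:
{"fn": "send_rows", "kwargs": {"series": [[[10,15,25],3,-1],[[30,36,25],6.5,-1],[[35,44,0],6.5,-1],[[35,44,0],6.5,-1],[[35,44,0],6.5,-1],[[35,44,0],6.5,-1],[[35,44,0],6.5,-1],[[35,44,0],6.5,-1],[[35,44,0],6.5,-1],[[35,44,0],6.5,-1],[[35,44,0],6.5,-1],[[35,44,0],6.5,-1]]}}

```text
clock: 3.2
eef_pos: [515.0, -82.6, 351.4]
eef_rot: [3.141, 0.0, 1.609]
wrist_force: [0.2, -0.9, 0.1]
finger_gap: 94.0
finger_force: 0.0
```

Run:
```python
from h import *
P=[camera("scene"),camera("top")]
I=P[1]["color"][150:262,228:420]; cv2.imwrite("pics/carr_top.png",cv2.resize(I,None,fx=4,fy=4,interpolation=cv2.INTER_CUBIC))
print(fit("carrier",carrV,[540,-238,.06],P))
s=read_state(); print(s["clock"],s["eef_pos"],s["eef_rot"],s["joints"])
```

```text
(array([ 5.44927e+02, -2.35408e+02,  5.90000e-02]), np.float64(1.1189))
3.4 [514.20306404 -83.97981487 350.81880973] [-3.14082803e+00 -3.88963884e-06  1.60528929e+00] [-2.32130353e-01  2.01320812e-01  1.53155827e+00 -2.00310035e-04
  1.40945221e+00 -2.66591068e-01]
```

View pics/carr_top.png

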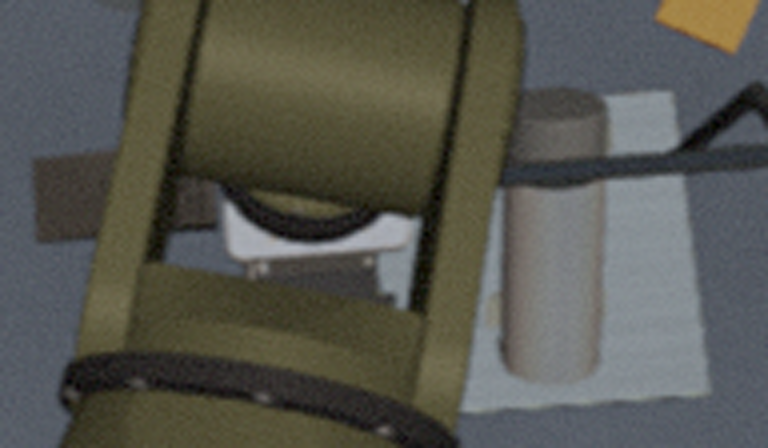

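Request:
{"fn": "send_rows", "kwargs": {"series": [[[20,22,0],0,-1],[[20,22,0],0,-1],[[20,22,-10],0,-1],[[19,21,-20],0,-1],[[0,0,-30],0,-1],[[0,0,-30],0,-1],[[0,0,-30],0,-1],[[0,0,-30],0,-1],[[0,0,-30],0,-1],[[0,0,0],0,-1]]}}

```text
clock: 4.4
eef_pos: [591.3, 0.9, 167.9]
eef_rot: [-3.135, -0.0, 1.601]
wrist_force: [0.6, 0.4, 0.8]
finger_gap: 94.0
finger_force: 0.0
```

Run:
```python
from h import *
P=[camera("scene"),camera("top")]
I=P[0]["color"][100:340,130:450]; cv2.imwrite("pics/close.png",cv2.resize(I,None,fx=2.4,fy=2.4,interpolation=cv2.INTER_CUBIC))
s=read_state(); print(s["clock"],s["eef_pos"],s["eef_rot"])
for p in P:
  for t in("carrier_bar","wedge_mid","flask_mid"):
    for d in spot_point(t,p)[:3]: print(t,round(d["confidence"],2),w(p,d["point"]).round())
def ray(p,u,v,z):
    M=np.linalg.inv(p["camera_from_world"]); d=M[:3,:3]@[(u-p["cx"])/p["fx"],(v-p["cy"])/p["fy"],1]; o=M[:3,3]; return (o+d*(z-o[2])/d[2]).round(1)
print("bar top px",ray(P[1],365.5,193.2,240)); print("bar scene",[ray(P[0],*q,240) for q in((192.5,146.3),(250.7,183.7),(221.6,165))])
```

```text
4.5 [593.07326415   1.30890719 172.165713  ] [3.14139468e+00 1.01004600e-04 1.60224352e+00]
carrier_bar 0.91 [ 550. -236.  241.]
carrier_bar 0.73 [596. -34.  16.]
wedge_mid 0.85 [ 760. -396.   12.]
wedge_mid 0.73 [ 298. -357.   11.]
wedge_mid 0.56 [595.   6.  10.]
flask_mid 0.69 [ 542. -237.   93.]
carrier_bar 0.63 [ 544. -241.  242.]
wedge_mid 0.65 [ 297. -357.   14.]
flask_mid 0.63 [ 537. -234.   93.]
bar top px [ 546.8 -209.1  240. ]
bar scene [array([ 554.5, -331.9,  240. ]), array([ 543. , -136.2,  240. ]), array([ 548.6, -230.8,  240. ])]
```

View pics/close.png

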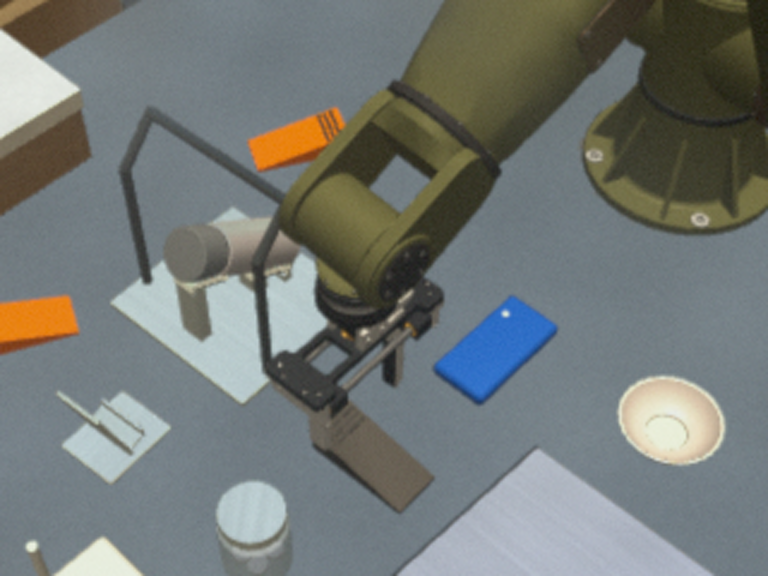

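Request:
{"fn": "send_rows", "kwargs": {"series": [[[0,0,-25],0,-1],[[0,0,-25],0,-1],[[0,0,-12],0,-1],[[0,0,-8],0,-1],[[0,0,0],0,-1]], "squeeze": 25}}

```text
clock: 5.3
eef_pos: [593.0, 2.4, 100.9]
eef_rot: [-3.141, -0.0, 1.604]
wrist_force: [-0.5, 0.6, 0.1]
finger_gap: 93.8
finger_force: 0.0
```

Run:
```python
from h import *
for i in range(3):
    camera("top"); s=read_state(); print(s["clock"],s["eef_pos"].round(1),s["eef_rot"].round(3),s["wrist_force"].round(1))
```

```text
5.35 [593.3   2.4 101.7] [3.141 0.    1.604] [-0.  -0.5  0.3]
5.4 [593.4   2.4 102.1] [3.14  0.    1.604] [-0.9  0.5  0.5]
5.45 [593.5   2.4 102.3] [3.14  0.    1.604] [0.8 0.  0.7]
```

Close, then lift.

Request:
{"fn": "send_rows", "kwargs": {"series": [[[0,0,-1],0,1],[[0,0,0],0,1],[[0,0,0],0,1],[[0,0,0],0,1],[[0,0,0],0,1],[[0,0,0],0,1],[[0,0,0],0,1],[[0,0,10],0,1],[[0,0,20],0,1],[[0,0,25],0,1],[[0,0,25],0,1],[[0,0,0],0,1]]}}

```text
clock: 6.65
eef_pos: [594.1, 2.4, 184.0]
eef_rot: [3.136, 0.001, 1.604]
wrist_force: [-0.3, -0.9, -0.9]
finger_gap: 55.7
finger_force: 25.0
```

Request:
{"fn": "send_rows", "kwargs": {"series": [[[-2,15,0],0,1],[[-3,25,0],-1,1],[[-3,29,0],-1,1],[[-3,29,0],-1,1],[[-3,29,0],-1,1],[[-3,29,0],-0.3,1],[[-3,20,0],0,1],[[0,10,-10],0,1],[[0,0,-15],0,1],[[0,0,0],0,1]]}}

```text
clock: 7.65
eef_pos: [571.9, 187.7, 151.6]
eef_rot: [-3.137, 0.002, 1.529]
wrist_force: [0.2, -0.4, -2.0]
finger_gap: 55.7
finger_force: 25.0
```

Run:
```python
from h import *
P=[camera("scene"),camera("top")]; s=read_state(); print(s["clock"],s["eef_pos"].round(1),s["eef_rot"].round(3),s["wrist_force"].round(1))
for p in P:
  for t in("wedge_mid","wedge_thin","wedge_thick","deck_mid"):
    for d in spot_point(t,p):
      q=w(p,d["point"]); 
      if q[1]>50: print(t,round(d["confidence"],2),q.round())
```

```text
7.75 [572.9 187.5 154.1] [-3.140e+00  1.000e-03  1.528e+00] [ 0.7 -0.3 -1.8]
wedge_mid 0.77 [572. 191.  63.]
wedge_thin 0.88 [577. 271.  50.]
wedge_thick 0.76 [575. 151.  64.]
deck_mid 0.96 [581. 268.  29.]
wedge_mid 0.63 [573. 187.  65.]
wedge_thick 0.67 [573. 147.  68.]
```

Request:
{"fn": "send_rows", "kwargs": {"series": [[[1,0,-10],0,1],[[0,0,-8],0,1],[[0,0,-3],0,1],[[0,0,-2],0,1],[[0,0,-2],0,1],[[0,0,0],0,1],[[0,0,0],0,1]], "squeeze": 12}}

```text
clock: 8.85
eef_pos: [574.1, 188.4, 130.3]
eef_rot: [3.141, -0.0, 1.529]
wrist_force: [-0.3, 0.7, -1.6]
finger_gap: 56.0
finger_force: 12.0
```

Request:
{"fn": "send_rows", "kwargs": {"series": [[[0,0,-2],0,1],[[0,0,0],0,1],[[0,0,0],0,1]]}}

```text
clock: 9.15
eef_pos: [574.1, 188.4, 128.2]
eef_rot: [3.141, -0.0, 1.529]
wrist_force: [0.0, -0.7, -0.5]
finger_gap: 55.9
finger_force: 12.0
```

Run:
```python
from h import *
s=read_state(); print(s["clock"],s["eef_pos"].round(1),s["eef_rot"].round(3),s["wrist_force"].round(1),s["moment"].round(2))
```

```text
9.15 [574.1 188.4 128.2] [ 3.141 -0.     1.529] [ 0.  -0.7 -0.5] [-0.07 -0.04 -0.  ]
```

Request:
{"fn": "send_rows", "kwargs": {"series": [[[0,0,-1.5],0,1],[[0,0,0],0,1],[[0,0,0],0,1]]}}

```text
clock: 9.45
eef_pos: [574.1, 188.4, 126.7]
eef_rot: [3.142, 0.0, 1.529]
wrist_force: [1.0, -1.0, -0.5]
finger_gap: 55.8
finger_force: 12.0
```

Request:
{"fn": "send_rows", "kwargs": {"series": [[[0,0,-1.5],0,1],[[0,0,0],0,1],[[0,0,0],0,1]]}}

```text
clock: 9.75
eef_pos: [574.0, 188.4, 125.1]
eef_rot: [-3.142, 0.0, 1.529]
wrist_force: [0.1, -1.2, -0.0]
finger_gap: 55.8
finger_force: 12.0
```

Request:
{"fn": "send_rows", "kwargs": {"series": [[[0,0,-1],0,1],[[0,0,0],0,1],[[0,0,0],0,1]]}}

```text
clock: 10.05
eef_pos: [574.0, 188.4, 124.2]
eef_rot: [3.142, -0.0, 1.529]
wrist_force: [-0.5, -0.1, -0.8]
finger_gap: 55.8
finger_force: 12.0
```

Request:
{"fn": "send_rows", "kwargs": {"series": [[[0,0,-1],0,1],[[0,0,0],0,1],[[0,0,0],0,1]]}}

```text
clock: 10.35
eef_pos: [574.0, 188.4, 124.0]
eef_rot: [3.141, -0.0, 1.529]
wrist_force: [-4.8, -2.3, 9.1]
finger_gap: 56.0
finger_force: 12.0
```

Request:
{"fn": "send_rows", "kwargs": {"series": [[[0,0,0],0,0.2],[[0,0,0],0,-0.2],[[0,0,0],0,-1],[[0,0,0],0,-1],[[0,0,10],0,-1],[[0,0,30],0,-1],[[0,0,40],0,-1],[[0,0,50],0,-1],[[0,-25,40],0,-1],[[0,-40,40],0,-1],[[0,-40,20],0,-1],[[0,-40,0],0,-1]]}}

```text
clock: 11.55
eef_pos: [574.0, 46.8, 352.7]
eef_rot: [3.136, -0.0, 1.53]
wrist_force: [1.5, -0.2, -1.1]
finger_gap: 94.0
finger_force: 0.0
```

Run:
```python
from h import *
P=[camera("scene"),camera("top")]; s=read_state(); print(s["clock"],s["eef_pos"].round(1),s["eef_rot"].round(3),s["wrist_force"].round(1))
for p in P:
  for t in("wedge_mid","wedge_thin","wedge_thick","deck_mid"):
    for d in spot_point(t,p):
      q=w(p,d["point"]); 
      if q[1]>50: print(t,round(d["confidence"],2),q.round())
T=Ro.from_euler("x",np.radians(6))
for pp in ([P[0]],P):
  try: print(fit("wedge",lambda x,y,a: put(T.apply(W),x,y,a,32-60*np.sin(np.radians(6))),[574.5,208,-.04],pp))
  except Exception as e: print(e)
I=P[0]["color"][250:420,230:460]; cv2.imwrite("pics/wedge_on.png",cv2.resize(I,None,fx=3,fy=3,interpolation=cv2.INTER_CUBIC))
```

```text
11.65 [573.9  44.3 350. ] [3.14  0.    1.525] [-0.5  0.2 -0.4]
wedge_mid 0.71 [578. 193.  33.]
wedge_thin 0.9 [580. 271.  35.]
wedge_thick 0.83 [576. 152.  36.]
deck_mid 0.59 [578. 268.  29.]
deck_mid 0.8 [574. 266.  34.]
(array([ 5.77358e+02,  2.10782e+02, -5.30000e-02]), np.float64(0.0521))
(array([ 5.77358e+02,  2.10782e+02, -5.30000e-02]), np.float64(1.0521))
```

View pics/wedge_on.png

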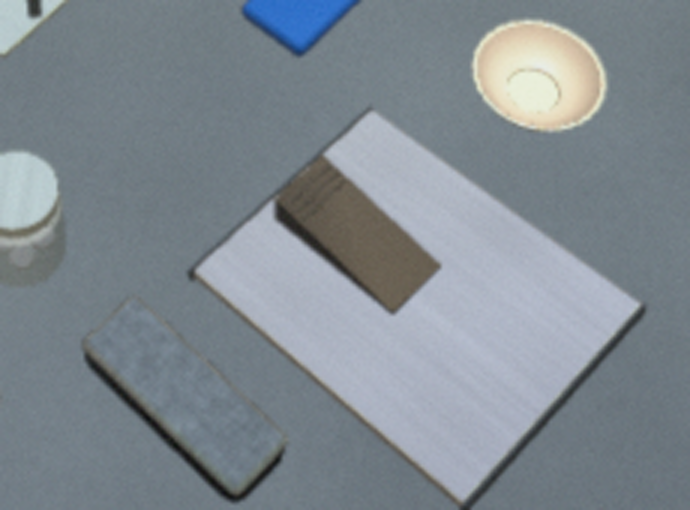

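Request:
{"fn": "send_rows", "kwargs": {"series": [[[-15,-15,20],-4,-1],[[-15,-25,0],-7,-1],[[-15,-25,0],-7,-1],[[-15,-25,0],-7,-1],[[-10,-25,0],-7,-1],[[-5,-25,0],-7,-1],[[-5,-25,0],-7,-1],[[-4,-25,0],-8,-1],[[-2,-25,0],-8,-1],[[0,-25,0],-8,-1],[[0,-25,0],-8,-1],[[0,-20,0],-6,-1]]}}

```text
clock: 13.4
eef_pos: [487.9, -238.1, 368.5]
eef_rot: [3.142, 0.0, 0.057]
wrist_force: [-0.4, 0.4, 0.2]
finger_gap: 93.8
finger_force: 0.0
```

Run:
```python
from h import *
camera("top");camera("top"); s=read_state(); print(s["clock"],s["eef_pos"].round(1),s["eef_rot"].round(3),s["joints"].round(2))
```

```text
13.5 [ 487.8 -238.6  368.2] [-3.142e+00  1.000e-03  5.900e-02] [-0.52  0.24  1.44 -0.    1.46  0.99]
```

Request:
{"fn": "send_rows", "kwargs": {"series": [[[0,-2,-25],0,-1],[[0,0,-30],0,-1],[[0,0,-30],0,-1],[[0,0,-30],0,-1],[[0,0,-25],0,-1],[[0,0,-13],0,-1],[[0,0,0],0,-1]]}}

```text
clock: 14.2
eef_pos: [487.8, -238.2, 214.4]
eef_rot: [-3.14, 0.002, 0.065]
wrist_force: [0.5, -0.6, 0.6]
finger_gap: 94.0
finger_force: 0.0
```

Run:
```python
from h import *
P=[camera("scene"),camera("top")]; s=read_state(); print(s["clock"],s["eef_pos"].round(1),s["eef_rot"].round(3),s["wrist_force"].round(1))
a=cv2.resize(P[0]["color"][60:260,150:340],None,fx=2,fy=2,interpolation=cv2.INTER_CUBIC)
b=cv2.resize(P[1]["color"][120:320,280:470],None,fx=2,fy=2,interpolation=cv2.INTER_CUBIC)
cv2.imwrite("pics/over.png",np.hstack([a,b]))
for p in P:
  for t in("flask_mid","carrier_bar"):
    for d in spot_point(t,p)[:2]: print(t,round(d["confidence"],2),w(p,d["point"]).round())
```

```text
14.3 [ 488.4 -238.8  216.6] [ 3.141e+00 -1.000e-03  6.400e-02] [ 0.3  0.8 -0.1]
flask_mid 0.98 [ 541. -235.   94.]
flask_mid 0.5 [ 343. -214.   -1.]
carrier_bar 0.6 [ 554. -237.  237.]
flask_mid 0.65 [ 538. -237.   92.]
carrier_bar 0.6 [ 547. -238.  243.]
```

View pics/over.png

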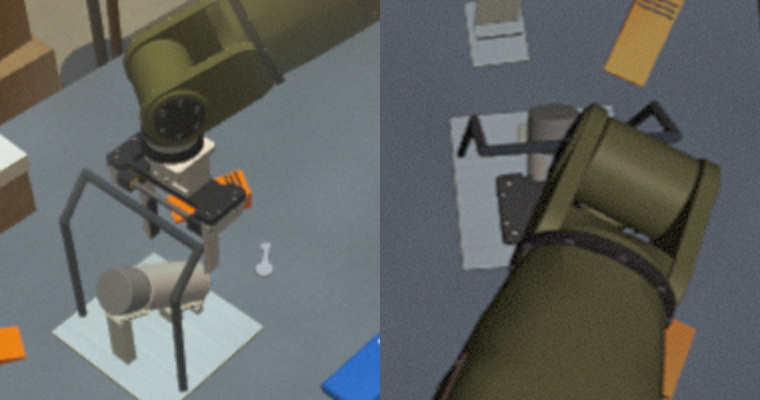

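Request:
{"fn": "send_rows", "kwargs": {"series": [[[0,-1,-20],0,-1],[[0,0,-20],0,-1],[[0,0,-15],0,-1],[[0,0,0],0,-1]], "squeeze": 60}}

```text
clock: 14.9
eef_pos: [487.5, -239.7, 159.3]
eef_rot: [-3.14, 0.002, 0.063]
wrist_force: [0.5, 0.5, -0.0]
finger_gap: 94.0
finger_force: 0.0
```

Request:
{"fn": "send_rows", "kwargs": {"series": [[[0,0,-8],0,-1],[[0,0,-7],0,-1],[[0,0,-2],0,-1],[[0,0,0],0,-1],[[0,0,0],0,-1]]}}

```text
clock: 15.4
eef_pos: [488.1, -240.0, 143.8]
eef_rot: [3.141, -0.0, 0.063]
wrist_force: [0.4, -0.1, 0.8]
finger_gap: 93.9
finger_force: 0.0
```

Run:
```python
from h import *
p=camera("scene"); s=read_state(); print(s["clock"],s["eef_pos"].round(1),s["eef_rot"].round(3),s["wrist_force"].round(1),s["joints"].round(3),s["effort"].round(1))
cv2.imwrite("pics/low.png",cv2.resize(p["color"][100:260,150:310],None,fx=3.7,fy=3.7,interpolation=cv2.INTER_CUBIC))
```

```text
15.45 [ 488.2 -240.   143.9] [ 3.141 -0.     0.063] [-0.2  1.4  0.3] [-0.524  0.471  1.686  0.     0.984  0.983] [ -0.  -56.5 -29.1   0.   -0.1  -0. ]
```

View pics/low.png

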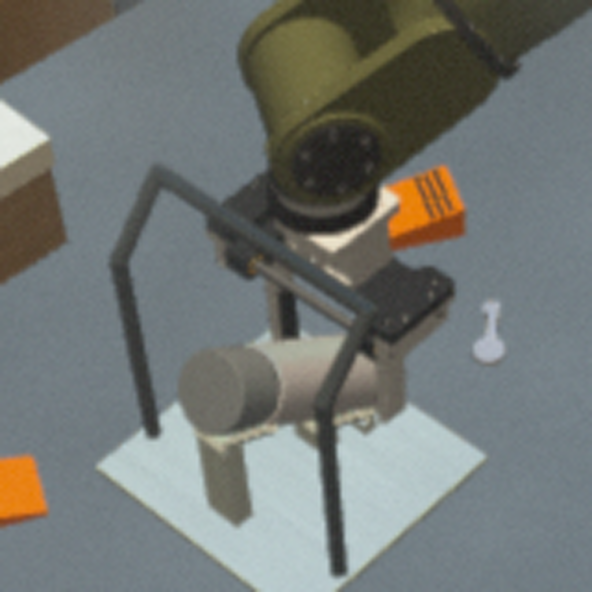

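Request:
{"fn": "send_rows", "kwargs": {"series": [[[0,0,0],0,1],[[0,0,0],0,1],[[0,0,0],0,1],[[0,0,0],0,1],[[0,0,0],0,1],[[0,0,0],0,1],[[0,0,0],0,1],[[0,0,0],0,1]], "squeeze": 12}}

```text
clock: 16.25
eef_pos: [487.9, -239.6, 143.6]
eef_rot: [-3.141, 0.0, 0.063]
wrist_force: [-1.9, 5.4, 3.5]
finger_gap: 69.7
finger_force: 10.2
```

Request:
{"fn": "send_rows", "kwargs": {"series": [[[0,0,0],0,1],[[0,0,0],0,1],[[0,0,0],0,1],[[0,0,0],0,1]]}}

```text
clock: 16.65
eef_pos: [487.9, -239.6, 143.5]
eef_rot: [-3.141, 0.001, 0.063]
wrist_force: [-1.9, 5.0, 3.6]
finger_gap: 69.8
finger_force: 10.2
```

Run:
```python
from h import *
s=read_state(); print(s["clock"],s["eef_pos"].round(1),s["wrist_force"].round(1),s["moment"].round(2),s["finger_gap"],s["finger_force"])
```

```text
16.65 [ 487.9 -239.6  143.5] [-1.9  5.   3.6] [1.08 0.34 0.07] 69.80361760175127 10.195551663637161
```

Request:
{"fn": "send_rows", "kwargs": {"series": [[[0,0,0],0,0],[[0,0,0],0,-0.5],[[0,0,0],0,-1],[[0,0,0],0,-1],[[1,0,4],0,-1],[[1,0,4.5],0,-1],[[0,0,0],0,-1],[[0,0,0],0,1],[[0,0,0],0,1],[[0,0,0],0,1],[[0,0,0],0,1],[[0,0,0],0,1]]}}

```text
clock: 17.85
eef_pos: [489.9, -239.2, 151.9]
eef_rot: [-3.139, 0.001, 0.063]
wrist_force: [-0.9, 2.1, 2.1]
finger_gap: 59.5
finger_force: 12.0
```

Request:
{"fn": "send_rows", "kwargs": {"series": [[[0,0,0],0,1],[[0,0,0],0,1],[[0,0,0],0,1],[[0,0,0],0,1]]}}

```text
clock: 18.25
eef_pos: [489.9, -239.2, 151.9]
eef_rot: [-3.14, 0.001, 0.063]
wrist_force: [-1.6, 7.3, 2.8]
finger_gap: 59.8
finger_force: 12.0
```

Run:
```python
from h import *
s=read_state(); print(s["clock"],s["eef_pos"].round(1),s["wrist_force"].round(1),s["moment"].round(2),s["finger_gap"],s["finger_force"])
```

```text
18.25 [ 489.9 -239.2  151.9] [-1.6  7.3  2.8] [ 1.45  0.19 -0.08] 59.848227583247926 12.027396261692047
```

Request:
{"fn": "send_rows", "kwargs": {"series": [[[0,1.5,0],0,1],[[0,0,0],0,1],[[0,0,0],0,1],[[0,0,0],0,1],[[0,0,0],0,1]], "squeeze": 60}}

```text
clock: 18.75
eef_pos: [489.9, -238.8, 152.0]
eef_rot: [3.141, 0.0, 0.063]
wrist_force: [-2.2, -5.8, -1.0]
finger_gap: 59.2
finger_force: 60.0
```

Request:
{"fn": "send_rows", "kwargs": {"series": [[[-1.7,0,2.5],0,1],[[-2,0,3],0,1],[[-2,0,3],0,1],[[0,0,0],0,1],[[0,0,0],0,1],[[0,0,0],0,1]]}}

```text
clock: 19.35
eef_pos: [484.3, -238.4, 160.5]
eef_rot: [-3.141, 0.0, 0.063]
wrist_force: [0.1, 0.3, -2.3]
finger_gap: 59.1
finger_force: 60.0
```

```bash
cat > st.py <<'E'
from h import *
P=[camera("scene")]
def tilt(x0,P=P):
    R=regions_of("flask",P[0]); 
    s=read_state(); print(s["clock"],s["eef_pos"].round(1),s["eef_rot"][2].round(3),s["wrist_force"].round(1),s["moment"].round(2),s["finger_gap"].round(1),s["finger_force"].round(1))
    yaw=s["eef_rot"][2]
    best=None
    g=s["eef_pos"]
    for z0 in np.arange(x0[2]-12,x0[2]+13,4):
      for th in np.arange(-20,61,5):
        V=Ro.from_euler("y",np.radians(-th)).apply(C)
        f=lambda x,y,z:put(V,x,y,yaw,z)
        m=R[0]["mask"]; p=P[0]; U=f(x0[0],x0[1],z0)
        c=(p["camera_from_world"]@np.c_[U,np.ones(len(U))].T)[:3]
        u=np.c_[p["fx"]*c[0]/c[2]+p["cx"],p["fy"]*c[1]/c[2]+p["cy"]]
        im=np.zeros((420,560),np.uint8); cv2.fillConvexPoly(im,cv2.convexHull(u.round().astype(np.int32)),1)
        j=(im&m).sum()/(im|m).sum()
        if best is None or j>best[0]: best=(round(j,3),th,z0)
    print("IoU,tilt,z",best)
    for t in("flask_mid",):
      for d in spot_point(t,P[0])[:2]: print(t,round(d["confidence"],2),w(P[0],d["point"]).round())
E
python3 - <<'E'
from st import *
tilt([536,-236,99])
E
```

```text
Traceback (most recent call last):
  File "st.py", line 5, in tilt
    s=read_state(); print(s["clock"],s["eef_pos"].round(1),s["eef_rot"][2].round(3),s["wrist_force"].round(1),s["moment"].round(2),s["finger_gap"].round(1),s["finger_force"].round(1))
                                                                                                                                   ^^^^^^^^^^^^^^^^^^^^^
AttributeError: 'float' object has no attribute 'round'
```

```bash
sed -i 's/,s\["finger_gap"\].*round(1))$/,s["finger_gap"])/' st.py
python3 - <<'E'
from st import *
tilt([536,-236,99])
E
```

```text
19.55 [ 484.4 -238.5  160.5] 0.063 [ 0.8  0.2 -2.6] [ 0.07  0.08 -0.05] 59.010116721122344
IoU,tilt,z (np.float64(0.765), np.int64(35), np.int64(99))
flask_mid 0.61 [ 535. -232.  100.]
```

Request:
{"fn": "send_rows", "kwargs": {"series": [[[-2.5,0,3.5],0,1],[[-3,0,4.5],0,1],[[-3,0,4.5],0,1],[[-3,0,4.5],0,1],[[-3,0,4.5],0,1],[[-2,0,3],0,1],[[0,0,0],0,1]]}}

```text
clock: 20.3
eef_pos: [467.7, -238.6, 185.6]
eef_rot: [3.141, -0.001, 0.063]
wrist_force: [0.2, -0.6, -3.4]
finger_gap: 59.1
finger_force: 60.0
```

Run:
```python
from st import *
tilt([520,-236,123])
```

```text
20.4 [ 467.8 -238.5  185. ] 0.063 [-0.9  0.3 -3.9] [0.01 0.13 0.04] 58.84616785459742
IoU,tilt,z (np.float64(0.721), np.int64(35), np.int64(123))
flask_mid 0.69 [ 520. -238.  125.]
flask_mid 0.65 [578. 273.  33.]
```

Request:
{"fn": "send_rows", "kwargs": {"series": [[[-4,0,0],0,1],[[-8,-0.5,0],0,1],[[-9,-0.5,0],0,1],[[-9,-0.5,0],0,1],[[-9,-0.5,0],0,1],[[-9,-0.5,0],0,1],[[-9,-0.5,0],0,1],[[-9,-0.5,0],0,1],[[-9,-0.5,0],0,1],[[-9,-0.5,0],0,1],[[-8,-0.5,0],0,1],[[-4,0,0],0,1]]}}

```text
clock: 21.65
eef_pos: [371.1, -243.5, 185.1]
eef_rot: [3.142, 0.0, 0.063]
wrist_force: [-1.2, -1.0, -3.4]
finger_gap: 58.7
finger_force: 60.0
```

Run:
```python
from st import *
tilt([422,-241,123])
```

```text
21.75 [ 371.5 -243.5  185.1] 0.063 [ 0.4  0.1 -3.7] [-0.03  0.21  0.06] 58.959975241822754
IoU,tilt,z (np.float64(0.733), np.int64(35), np.int64(123))
flask_mid 0.8 [ 420. -239.  125.]
```

Request:
{"fn": "send_rows", "kwargs": {"series": [[[0,5,10],0,1],[[0,10,15],0,1],[[3,15,15],0,1],[[6,20,10],0,1],[[6,22,5],0,1],[[6,22,0],0,1],[[6,22,0],0,1],[[6,22,0],0,1],[[6,22,0],0,1],[[6,22,0],0,1],[[6,22,0],0,1],[[6,22,0],0,1]]}}

```text
clock: 23.0
eef_pos: [429.1, -16.1, 240.8]
eef_rot: [-3.142, -0.001, 0.063]
wrist_force: [1.1, 0.1, -2.4]
finger_gap: 58.5
finger_force: 60.0
```

Request:
{"fn": "send_rows", "kwargs": {"series": [[[6,22,0],0,1],[[6,22,0],-0.5,1],[[6,22,0],-0.5,1],[[6,22,0],-0.5,1],[[6,22,0],-0.5,1],[[6,22,0],-0.5,1],[[6,22,0],-0.5,1],[[6,22,0],-0.5,1],[[6,22,0],-0.5,1],[[6,22,0],-0.5,1],[[6,22,0],-0.5,1],[[6,20,0],-0.5,1]]}}

```text
clock: 24.2
eef_pos: [500.7, 246.1, 240.7]
eef_rot: [-3.141, -0.0, -0.033]
wrist_force: [-0.2, 0.4, -4.1]
finger_gap: 58.8
finger_force: 60.0
```

Run:
```python
from h import *
s=read_state(); print(s["clock"],s["eef_pos"].round(1),s["eef_rot"].round(3),s["joints"].round(2),s["wrist_force"].round(1))
p=camera("scene")
for d in spot_point("flask_mid",p)[:2]: print(d["confidence"],w(p,d["point"]).round())
```

```text
24.2 [500.7 246.1 240.7] [-3.141 -0.    -0.033] [0.39 0.37 1.57 0.   1.2  1.99] [-0.2  0.4 -4.1]
0.91 [551. 242. 180.]
```

Request:
{"fn": "send_rows", "kwargs": {"series": [[[5,18,0],-0.5,1],[[5,18,0],0,1],[[4,15,-5],0,1],[[4,10,-10],0,1],[[0,0,-15],0,1],[[0,0,-15],0,1],[[0,0,-12],0,1],[[0,0,-6],0,1],[[0,0,0],0,1],[[0,0,0],0,1]]}}

```text
clock: 25.3
eef_pos: [519.0, 305.4, 177.4]
eef_rot: [-3.141, -0.0, -0.042]
wrist_force: [1.1, 0.5, -2.9]
finger_gap: 58.9
finger_force: 60.0
```

Run:
```python
from st import *
tilt([568,304,114])
cv2.imwrite("pics/abv.png",cv2.resize(P[0]["color"][220:420,260:480],None,fx=3,fy=3,interpolation=cv2.INTER_CUBIC))
```

```text
25.4 [519.1 305.6 177.8] -0.042 [-0.4 -0.2 -4.1] [ 0.03  0.17 -0.  ] 59.03818370263977
IoU,tilt,z (np.float64(0.871), np.int64(40), np.int64(106))
```

View pics/abv.png

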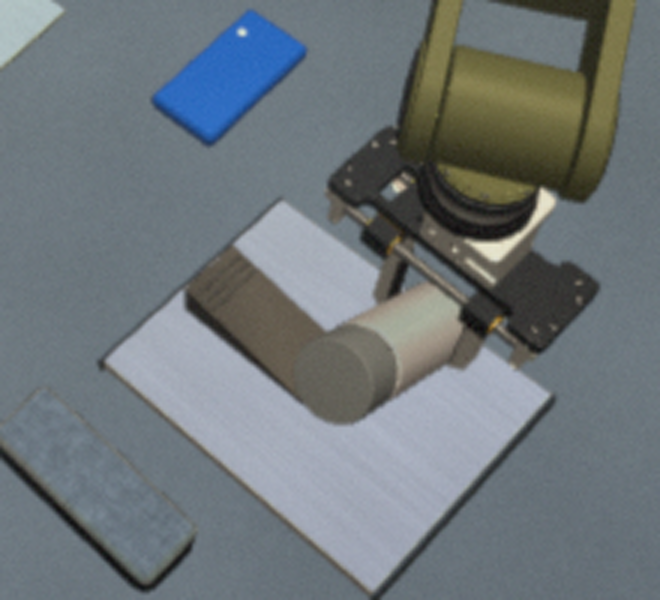

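Request:
{"fn": "send_rows", "kwargs": {"series": [[[0,0,-3],0,1],[[0,0,-3],0,1],[[0,0,-2],0,1],[[0,0,0],0,1],[[0,0,0],0,1]]}}

```text
clock: 25.95
eef_pos: [518.9, 305.5, 169.2]
eef_rot: [-3.142, -0.0, -0.042]
wrist_force: [-0.8, -0.3, -0.1]
finger_gap: 59.0
finger_force: 60.0
```

Request:
{"fn": "send_rows", "kwargs": {"series": [[[0,0,-1.5],0,1],[[0,0,-1.5],0,1],[[0,0,0],0,1],[[0,0,0],0,1]]}}

```text
clock: 26.35
eef_pos: [519.6, 305.6, 168.2]
eef_rot: [-3.141, -0.003, -0.042]
wrist_force: [-1.8, -4.8, 17.0]
finger_gap: 58.6
finger_force: 60.0
```

Run:
```python
from st import *
tilt([572,304,100])
```

```text
26.45 [519.6 305.6 168.2] -0.042 [-3.  -4.2 16.6] [-0.95  0.77 -0.03] 58.778228721960424
IoU,tilt,z (np.float64(0.912), np.int64(35), np.int64(108))
flask_mid 0.89 [572. 300. 106.]
flask_mid 0.16 [395.  24.   0.]
```

Request:
{"fn": "send_rows", "kwargs": {"series": [[[0,0,0],0,1],[[0,0,0],0,1],[[0,0,-1],0,1],[[0,0,0],0,1],[[0,0,0],0,1]], "squeeze": 42}}

```text
clock: 27.0
eef_pos: [520.2, 305.6, 167.8]
eef_rot: [-3.14, -0.005, -0.042]
wrist_force: [1.1, -4.3, 17.3]
finger_gap: 59.4
finger_force: 42.0
```

Run:
```python
from st import *
tilt([572,304,100])
```

```text
27.1 [520.2 305.6 167.8] -0.042 [ 0.8 -4.5 18.9] [-0.99  0.01 -0.02] 59.474626329656935
IoU,tilt,z (np.float64(0.89), np.int64(35), np.int64(104))
flask_mid 0.69 [572. 302. 105.]
flask_mid 0.48 [ 553. -239.  238.]
```

Request:
{"fn": "send_rows", "kwargs": {"series": [[[0,0,-1],0,1],[[0,0,-1],0,1],[[0,0,0],0,1],[[0,0,0],0,1]]}}

```text
clock: 27.55
eef_pos: [521.0, 305.6, 167.0]
eef_rot: [-3.139, -0.008, -0.042]
wrist_force: [3.2, -7.0, 24.7]
finger_gap: 59.4
finger_force: 42.0
```

Request:
{"fn": "send_rows", "kwargs": {"series": [[[0,0,-1],0,1],[[0,0,-1],0,1],[[0,0,0],0,1],[[0,0,0],0,1]], "squeeze": 34}}

```text
clock: 27.95
eef_pos: [521.6, 305.7, 165.6]
eef_rot: [-3.138, -0.01, -0.042]
wrist_force: [5.7, -6.5, 28.2]
finger_gap: 59.2
finger_force: 34.0
```

Run:
```python
from st import *
tilt([572,304,96])
```

```text
28.05 [521.6 305.6 165.6] -0.042 [ 6.3 -6.4 27.8] [-1.39 -1.    0.01] 59.16590967700124
IoU,tilt,z (np.float64(0.859), np.int64(30), np.int64(92))
flask_mid 0.78 [575. 303. 102.]
```

Request:
{"fn": "send_rows", "kwargs": {"series": [[[0,0,0],0,1],[[0,0,0],0,1],[[0,0,0],0,1]], "squeeze": 22}}

```text
clock: 28.4
eef_pos: [521.5, 305.6, 165.3]
eef_rot: [-3.138, -0.01, -0.042]
wrist_force: [6.6, -5.8, 24.5]
finger_gap: 59.5
finger_force: 22.0
```

Request:
{"fn": "send_rows", "kwargs": {"series": [[[0,0,-1],0,1],[[0,0,-1],0,1],[[0,0,0],0,1],[[0,0,0],0,1]]}}

```text
clock: 28.8
eef_pos: [521.5, 305.7, 163.1]
eef_rot: [-3.138, -0.01, -0.042]
wrist_force: [7.9, -6.2, 22.8]
finger_gap: 59.5
finger_force: 22.0
```

Run:
```python
from st import *
tilt([574,304,92])
```

```text
28.9 [521.5 305.7 163. ] -0.042 [ 8.1 -4.8 20.8] [-1.09 -1.44 -0.01] 59.61098093877602
IoU,tilt,z (np.float64(0.888), np.int64(25), np.int64(88))
flask_mid 0.64 [582. 303.  96.]
flask_mid 0.64 [749.  18.  -2.]
```

Request:
{"fn": "send_rows", "kwargs": {"series": [[[0,0,-1],0,1],[[0,0,-1],0,1],[[0,0,0],0,1],[[0,0,0],0,1]], "squeeze": 20}}

```text
clock: 29.35
eef_pos: [521.4, 305.7, 160.7]
eef_rot: [-3.139, -0.009, -0.042]
wrist_force: [7.4, -4.9, 20.0]
finger_gap: 59.5
finger_force: 20.0
```

Request:
{"fn": "send_rows", "kwargs": {"series": [[[0,0,-1],0,1],[[0,0,-1],0,1],[[0,0,0],0,1],[[0,0,0],0,1]]}}

```text
clock: 29.75
eef_pos: [521.3, 305.6, 158.4]
eef_rot: [-3.139, -0.009, -0.042]
wrist_force: [8.5, -4.3, 18.0]
finger_gap: 59.5
finger_force: 20.0
```

Run:
```python
from st import *
tilt([578,304,82])
```

```text
29.85 [521.3 305.6 158.5] -0.042 [ 8.6 -4.9 17.4] [-0.97 -1.5   0.02] 59.663303953681336
IoU,tilt,z (np.float64(0.852), np.int64(20), np.int64(82))
flask_mid 0.77 [589. 304.  88.]
```

Request:
{"fn": "send_rows", "kwargs": {"series": [[[0,0,-1],0,1],[[0,0,-1],0,1],[[0,0,-1],0,1],[[0,0,0],0,1],[[0,0,0],0,1]]}}

```text
clock: 30.4
eef_pos: [521.2, 305.6, 155.1]
eef_rot: [-3.139, -0.008, -0.042]
wrist_force: [8.8, -3.0, 14.7]
finger_gap: 59.6
finger_force: 20.0
```

Run:
```python
from st import *
tilt([586,304,78])
```

```text
30.5 [521.1 305.7 155.1] -0.042 [ 9.2 -3.9 16.2] [-0.73 -1.48 -0.01] 59.43048269358226
IoU,tilt,z (np.float64(0.872), np.int64(15), np.int64(74))
flask_mid 0.71 [394.  26.  -0.]
flask_mid 0.7 [599. 299.  81.]
```

```bash
cat > f3.py <<'E'
from h import *
def run(x0=585,z0=75,th0=15,free=("x","z","th")):
    P=[camera("scene"),camera("top")]; s=read_state(); g=s["eef_pos"]; yaw=s["eef_rot"][2]
    print(s["clock"],g.round(1),yaw.round(3),s["wrist_force"].round(1),s["moment"].round(2),round(s["finger_gap"],1))
    ms=[]
    for p in P:
        R=[r for r in regions_of("flask",p) if r["mask"].any()]
        c=px(p,[x0,304,70]); R=[r["mask"] for r in R if np.hypot(*(np.argwhere(r["mask"]).mean(0)[::-1]-c))<45]
        ms.append(R[0] if R else None)
    ii=[cv2.inRange(np.zeros((1,1),np.uint8),0,0)]
    res=[]
    for sel in ([0],[1],[0,1]):
        if any(ms[i] is None for i in sel): print(sel,"none"); continue
        def cost(v):
            x,z,th,dy=v; o=0
            V=put(Ro.from_euler("y",-np.radians(th)).apply(C),x,g[1]+dy+np.tan(yaw)*(x-g[0]),yaw,z)
            for i in sel:
                p=P[i]; c=(p["camera_from_world"]@np.c_[V,np.ones(len(V))].T)[:3]
                u=np.c_[p["fx"]*c[0]/c[2]+p["cx"],p["fy"]*c[1]/c[2]+p["cy"]]
                im=np.zeros((1680,2240),np.uint8); cv2.fillConvexPoly(im,cv2.convexHull((u*4+1.5).round().astype(np.int32)),1)
                im=cv2.resize(im.astype(np.float32),(560,420),interpolation=cv2.INTER_AREA); m=ms[i]
                hit=np.minimum(im,m).sum(); o+=1-hit/np.maximum(im,m).sum()
            return o+ (dy/20)**2
        s0=np.array([x0,z0,th0,0.]); sim=np.array([s0,s0+[10,0,0,0],s0+[0,8,0,0],s0+[0,0,8,0],s0+[0,0,0,3]])
        r=minimize(cost,s0,method="Nelder-Mead",options=dict(initial_simplex=sim,xatol=.1,fatol=1e-4,maxiter=200)); print(sel,"x,z,tilt,dy",r.x.round(1),round(r.fun,3),ms[sel[0]].sum())
    for p in P:
        for d in spot_point("flask_mid",p)[:2]:
            q=w(p,d["point"]); 
            if q[1]>200: print(round(d["confidence"],2),q.round())
E
python3 -c "from f3 import *; run()"
```

```text
30.65 [521.1 305.7 155.1] -0.042 [ 8.1 -3.3 15.8] [-0.73 -1.52  0.01] 59.3
[0] x,z,tilt,dy [ 5.914e+02  7.350e+01  1.270e+01 -4.000e-01] 0.056 2162
[1] x,z,tilt,dy [6.022e+02 7.470e+01 1.110e+01 5.000e-01] 0.375 1142
[0, 1] x,z,tilt,dy [ 5.942e+02  7.560e+01  1.110e+01 -4.000e-01] 0.44 2162
0.98 [594. 302.  79.]
0.68 [591. 303.  77.]
```

Request:
{"fn": "send_rows", "kwargs": {"series": [[[0,0,-0.5],0,1],[[0,0,-0.5],0,1],[[0,0,-0.5],0,1],[[0,0,-0.5],0,1],[[0,0,0],0,1]], "squeeze": 14}}

```text
clock: 31.35
eef_pos: [520.0, 305.7, 152.5]
eef_rot: [-3.14, -0.004, -0.042]
wrist_force: [-0.1, -5.4, 17.2]
finger_gap: 59.8
finger_force: 14.0
```

```bash
python3 -c "from f3 import *; run(592,74,9)"
```

```text
31.45 [520.1 305.6 152.5] -0.042 [ 1.2 -4.8 17.8] [-0.89 -0.08 -0.02] 59.5
[0] x,z,tilt,dy [596.5  68.2   6.2   0.7] 0.06 2227
[1] x,z,tilt,dy [592.  74.   9.   0.] 1.0 951
[0, 1] x,z,tilt,dy [596.5  68.2   6.2   0.7] 1.06 2227
0.63 [599. 304.  68.]
0.61 [595. 301.  68.]
```

Request:
{"fn": "send_rows", "kwargs": {"series": [[[0,0,-0.5],0,1],[[0,0,-0.5],0,1],[[0,0,0],0,1],[[0,0,0],0,1]]}}

```text
clock: 32.05
eef_pos: [520.1, 305.2, 151.6]
eef_rot: [-3.141, -0.004, -0.042]
wrist_force: [-1.1, -9.2, 20.9]
finger_gap: 59.8
finger_force: 14.0
```

```bash
python3 -c "from f3 import *; run(596,67,3)"
```

```text
32.15 [520.1 305.2 151.6] -0.042 [-0.6 -8.9 19.4] [-1.86  0.12 -0.02] 59.4
[0] x,z,tilt,dy [596.3  65.8   6.1   0. ] 0.044 2246
[1] x,z,tilt,dy [6.048e+02 5.760e+01 7.100e+00 2.000e-01] 0.387 1085
[0, 1] x,z,tilt,dy [596.   62.8   4.7  -0.8] 0.442 2246
0.78 [597. 301.  68.]
0.56 [597. 303.  64.]
```

Request:
{"fn": "send_rows", "kwargs": {"series": [[[0,0,1],0,1],[[0,0,0.5],0,1],[[0,0,0],0,1],[[0,0,0],0,1]], "squeeze": 14}}

```text
clock: 32.75
eef_pos: [519.8, 305.4, 151.7]
eef_rot: [-3.141, -0.003, -0.042]
wrist_force: [3.9, -4.3, 9.0]
finger_gap: 59.4
finger_force: 14.0
```

```bash
python3 -c "from f3 import *; run(596,67,3)"
```

```text
32.85 [519.8 305.4 151.7] -0.042 [ 3.6 -4.4  8.2] [-0.76 -0.77 -0.14] 59.7
[0] x,z,tilt,dy [5.962e+02 6.630e+01 4.700e+00 2.000e-01] 0.041 2284
[1] x,z,tilt,dy [6.041e+02 6.010e+01 3.200e+00 2.000e-01] 0.356 1171
[0, 1] x,z,tilt,dy [ 5.95e+02  6.22e+01  4.20e+00 -5.00e-01] 0.401 2284
0.76 [597. 300.  66.]
0.81 [596. 306.  69.]
```

Request:
{"fn": "send_rows", "kwargs": {"series": [[[0,0,0.8],0,1],[[0,0,0],0,1],[[-1,0,0],0,1],[[-2,0.1,0],0,1],[[-2,0.1,0],0,1],[[-2,0.1,0],0,1],[[-2,0.1,0],0,1],[[-2,0.1,0],0,1],[[-2,0.1,0],0,1],[[-2,0.1,0],0,1],[[-2,0,0],0,1],[[0,0,0],0,1]], "squeeze": 30}}

```text
clock: 34.25
eef_pos: [501.9, 306.4, 151.8]
eef_rot: [-3.141, -0.001, -0.042]
wrist_force: [2.6, -0.4, 6.6]
finger_gap: 59.6
finger_force: 30.0
```

```bash
python3 -c "from f3 import *; run(580,67,3)
p=camera('scene')
for t in ('wedge_mid','wedge_thin','wedge_thick','deck_mid'):
  for d in spot_point(t,p):
    q=w(p,d['point'])
    if q[1]>100: print(t,round(d['confidence'],2),q.round())"
```

```text
34.35 [502.  306.4 151.8] -0.042 [ 2.3 -1.6  7.6] [-0.2  -0.55 -0.  ] 59.3
[0] x,z,tilt,dy [5.784e+02 6.700e+01 1.200e+00 5.000e-01] 0.037 2284
[1] x,z,tilt,dy [5.841e+02 6.060e+01 4.000e+00 2.000e-01] 0.336 1208
[0, 1] x,z,tilt,dy [ 5.765e+02  6.310e+01  7.000e-01 -3.000e-01] 0.376 2284
0.64 [578. 302.  68.]
0.69 [573. 303.  66.]
wedge_mid 0.91 [575. 191.  36.]
wedge_thin 0.57 [583. 272.  35.]
wedge_thin 0.29 [757. 198.  -0.]
wedge_thick 0.84 [576. 154.  35.]
deck_mid 0.84 [579. 267.  30.]
```

Request:
{"fn": "send_rows", "kwargs": {"series": [[[0,-1,-0.1],0,1],[[-0.1,-2,-0.2],0,1],[[-0.1,-2,-0.2],0,1],[[-0.1,-2,-0.2],0,1],[[-0.1,-2,-0.2],0,1],[[-0.1,-2,-0.2],0,1],[[0,-1,-0.1],0,1],[[0,0,0],0,1],[[0,0,0],0,1]]}}

```text
clock: 35.7
eef_pos: [501.2, 294.8, 150.6]
eef_rot: [-3.14, -0.0, -0.041]
wrist_force: [0.3, 2.0, 6.0]
finger_gap: 59.6
finger_force: 30.0
```

Request:
{"fn": "send_rows", "kwargs": {"series": [[[0,-1,-0.1],0,1],[[0,-1,-0.1],0,1],[[0,0,0],0,1],[[0,0,0],0,1]]}}

```text
clock: 36.1
eef_pos: [501.2, 292.9, 150.4]
eef_rot: [-3.14, -0.0, -0.041]
wrist_force: [-0.3, 2.9, 6.9]
finger_gap: 59.2
finger_force: 30.0
```

Request:
{"fn": "send_rows", "kwargs": {"series": [[[0,-1,-0.1],0,1],[[0,-1,-0.1],0,1],[[0,0,0],0,1],[[0,0,0],0,1]]}}

```text
clock: 36.5
eef_pos: [501.2, 290.9, 150.2]
eef_rot: [-3.14, -0.0, -0.041]
wrist_force: [0.2, 1.8, 6.8]
finger_gap: 59.4
finger_force: 30.0
```

```bash
python3 -c "from f3 import *; run(578,65,1)"
```

```text
36.6 [501.2 290.9 150.2] -0.041 [-0.2  2.4  6.4] [0.59 0.   0.22] 59.3
[0] x,z,tilt,dy [ 5.763e+02  6.240e+01  1.500e+00 -1.000e-01] 0.034 2214
[1] x,z,tilt,dy [5.874e+02 5.940e+01 2.000e+00 2.000e-01] 0.361 1141
[0, 1] x,z,tilt,dy [576.   61.6   1.6  -0.6] 0.402 2214
0.64 [579. 287.  68.]
0.87 [576. 289.  64.]
```

Request:
{"fn": "send_rows", "kwargs": {"series": [[[0,-1,-0.1],0,1],[[0,0,0],0,1],[[0,0,0],0,1]]}}

```text
clock: 37.1
eef_pos: [501.1, 289.9, 150.1]
eef_rot: [-3.14, -0.0, -0.041]
wrist_force: [-0.7, 2.0, 7.2]
finger_gap: 59.6
finger_force: 30.0
```

Request:
{"fn": "send_rows", "kwargs": {"series": [[[0,-1,-0.1],0,1],[[0,0,0],0,1],[[0,0,0],0,1]]}}

```text
clock: 37.4
eef_pos: [501.2, 288.9, 150.0]
eef_rot: [-3.14, -0.0, -0.041]
wrist_force: [0.7, 2.9, 7.0]
finger_gap: 59.3
finger_force: 30.0
```

Request:
{"fn": "send_rows", "kwargs": {"series": [[[0,-1,-0.1],0,1],[[0,0,0],0,1],[[0,0,0],0,1]]}}

```text
clock: 37.7
eef_pos: [501.1, 287.9, 149.9]
eef_rot: [-3.14, -0.0, -0.041]
wrist_force: [-0.9, 2.5, 7.0]
finger_gap: 59.6
finger_force: 30.0
```

```bash
python3 -c "
from h import *
s=read_state(); print(s['eef_pos'],s['wrist_force'],s['moment'])"
```

```text
[501.13950101 287.90672813 149.86356235] [-0.90619803  2.51385902  7.01999049] [ 0.60513419 -0.0839033   0.18464463]
```

Request:
{"fn": "send_rows", "kwargs": {"series": [[[0,-1,-0.1],0,1],[[0,0,0],0,1],[[0,0,0],0,1]]}}

```text
clock: 38.0
eef_pos: [501.1, 286.9, 149.8]
eef_rot: [-3.14, -0.0, -0.041]
wrist_force: [-0.5, 1.9, 6.9]
finger_gap: 59.2
finger_force: 30.0
```

Request:
{"fn": "send_rows", "kwargs": {"series": [[[0,-1,-0.1],0,1],[[0,0,0],0,1],[[0,0,0],0,1]]}}

```text
clock: 38.3
eef_pos: [501.1, 285.9, 149.7]
eef_rot: [-3.14, -0.0, -0.041]
wrist_force: [0.8, 3.0, 6.9]
finger_gap: 59.5
finger_force: 30.0
```

Request:
{"fn": "send_rows", "kwargs": {"series": [[[0,-1,-0.1],0,1],[[0,0,0],0,1],[[0,0,0],0,1]]}}

```text
clock: 38.6
eef_pos: [501.1, 285.0, 149.5]
eef_rot: [-3.14, -0.0, -0.041]
wrist_force: [-0.6, 3.7, 6.7]
finger_gap: 59.3
finger_force: 30.0
```

```bash
python3 -c "
from f3 import *
run(578,63,1)
p=camera('scene')
for t in ('wedge_mid','wedge_thin','wedge_thick','deck_mid'):
  for d in spot_point(t,p):
    q=w(p,d['point'])
    if q[1]>100: print(t,round(d['confidence'],2),q.round())"
```

```text
38.7 [501.1 285.  149.5] -0.041 [-0.5  4.5  6.5] [0.66 0.02 0.21] 59.4
[0] x,z,tilt,dy [5.769e+02 6.300e+01 4.600e+00 2.000e-01] 0.047 2146
[1] x,z,tilt,dy [5.824e+02 5.710e+01 4.000e+00 5.000e-01] 0.338 1189
[0, 1] x,z,tilt,dy [ 5.764e+02  5.950e+01  4.000e+00 -3.000e-01] 0.387 2146
0.74 [575. 282.  64.]
0.78 [576. 283.  64.]
wedge_mid 0.93 [578. 197.  35.]
wedge_mid 0.45 [580. 283.  65.]
wedge_thin 0.75 [579. 269.  33.]
wedge_thin 0.47 [575. 191.  35.]
wedge_thick 0.71 [575. 151.  32.]
deck_mid 0.23 [578. 285.  63.]
```

Request:
{"fn": "send_rows", "kwargs": {"series": [[[0,-1,-0.1],0,1],[[0,0,0],0,1],[[0,0,0],0,1]]}}

```text
clock: 39.45
eef_pos: [501.1, 284.0, 149.5]
eef_rot: [-3.14, -0.0, -0.041]
wrist_force: [0.6, 3.1, 7.1]
finger_gap: 59.5
finger_force: 30.0
```

Request:
{"fn": "send_rows", "kwargs": {"series": [[[0,-1,-0.1],0,1],[[0,0,0],0,1],[[0,0,0],0,1]]}}

```text
clock: 39.75
eef_pos: [501.1, 283.0, 149.4]
eef_rot: [-3.14, -0.0, -0.041]
wrist_force: [0.1, 3.3, 6.5]
finger_gap: 58.9
finger_force: 30.0
```

```bash
python3 -c "
from h import *
s=read_state(); print(s['eef_pos'],s['wrist_force'],s['moment'])"
```

```text
[501.14692319 282.95729388 149.36483892] [0.12403923 3.29717715 6.53133207] [ 0.75807634 -0.05352883  0.20446868]
```

```bash
cat > sh.py <<'E'
from h import *
def shift():
    p=camera("scene"); cur=p["color"]; ref=np.zeros_like(cur); o=cv2.imread("pics/wedge_on.png")
    ref[250:420,230:460]=cv2.resize(o,(230,170),interpolation=cv2.INTER_AREA)
    g=lambda i:cv2.cvtColor(i,cv2.COLOR_BGR2GRAY).astype(np.float32)
    for nm,(r0,r1,c0,c1) in {"thick":(296,330,314,350),"case":(345,420,255,325),"jar":(298,340,231,252)}.items():
        T=np.eye(2,3,dtype=np.float32)
        try: cc,T=cv2.findTransformECC(g(ref)[r0:r1,c0:c1],g(cur)[r0:r1,c0:c1],T,cv2.MOTION_TRANSLATION,(3,200,1e-5),None,5)
        except cv2.error as e: print(nm,"fail"); continue
        print(nm,T[:,2].round(2),round(cc,3))
    print("px per mm y",(px(p,[577,160,40])-px(p,[577,260,40]))/100)
    s=read_state(); print(s["eef_pos"].round(1),s["wrist_force"].round(1),s["moment"].round(2))
E
python3 -c "from sh import *
shift();shift()"
```

```text
thick [-0.25  0.04] 0.981
case [-0.01 -0.01] 0.999
jar [-0.01 -0.01] 1.0
px per mm y [-0.34 -0.27]
[501.1 283.  149.3] [-0.1  3.3  6.2] [ 0.73 -0.06  0.17]
thick [-0.26  0.04] 0.978
case [-0.01 -0.01] 0.999
jar [-0.01  0.01] 1.0
px per mm y [-0.34 -0.27]
[501.2 283.  149.4] [0.9 2.6 6.1] [ 0.7  -0.03  0.18]
```

```bash
cat > fy.py <<'E'
from h import *
def run():
    p=camera("scene"); s=read_state(); print(s["clock"],s["eef_pos"].round(1))
    R=[r["mask"] for r in regions_of("flask",p) if r["mask"].any()]; c=px(p,[577,282,64])
    m=min(R,key=lambda m:np.hypot(*(np.argwhere(m).mean(0)[::-1]-c)))
    # blind out the region hidden by gripper: only x > 535 is compared
    def hull(V):
        cc=(p["camera_from_world"]@np.c_[V,np.ones(len(V))].T)[:3]
        u=np.c_[p["fx"]*cc[0]/cc[2]+p["cx"],p["fy"]*cc[1]/cc[2]+p["cy"]]
        im=np.zeros((1680,2240),np.uint8); cv2.fillConvexPoly(im,cv2.convexHull((u*4+1.5).round().astype(np.int32)),1)
        return cv2.resize(im.astype(np.float32),(560,420),interpolation=cv2.INTER_AREA)
    ex=np.array([[a,b,c] for a in(490,545) for b in(210,350) for c in(30,160)],float); keep=1-np.minimum(hull(ex)*1.0,1)
    m=m*keep
    def cost(v):
        x,y,a=v; z=32+(y-267.5)*np.tan(np.radians(6))+30/np.cos(np.radians(6))
        im=hull(put(C,x,y,a,z))*keep
        return 1-np.minimum(im,m).sum()/np.maximum(im,m).sum()
    s0=np.array([577,282,-.04]); sim=np.array([s0,s0+[6,0,0],s0+[0,6,0],s0+[0,0,.08]])
    r=minimize(cost,s0,method="Nelder-Mead",options=dict(initial_simplex=sim,xatol=.02,fatol=1e-5)); print("x,y,yaw",r.x.round(3),round(r.fun,3))
run()
E
python3 fy.py; python3 fy.py
```

```text
39.9 [501.1 283.  149.4]
x,y,yaw [ 5.75863e+02  2.80918e+02 -4.30000e-02] 0.03
40.0 [501.1 283.  149.4]
x,y,yaw [ 5.75815e+02  2.80458e+02 -4.30000e-02] 0.021
```

```bash
python3 -c "
from h import *
p=camera('scene')
def ray(u,v,z):
    M=np.linalg.inv(p['camera_from_world']); d=M[:3,:3]@[(u-p['cx'])/p['fx'],(v-p['cy'])/p['fy'],1]; o=M[:3,3]; return (o+d*(z-o[2])/d[2]).round(1)
print('thin',ray(376.7,339,36.3),ray(361,354.7,36.3))
print('deck up',ray(444.3,352.7,45.6),ray(385,419.3,45.6),'low',ray(354,286,18.4),ray(294,341,18.4))
"
python3 -c "
from h import *
P=[camera('top')]
for t in ('wedge_thin','wedge_thick','flask_mid'):
  for d in spot_point(t,P[0])[:3]: print(t,d['confidence'],w(P[0],d['point']).round())
"
```

```text
thin [553.3 273.3  36.3] [608.1 271.4  36.3]
deck up [480.7 402.4  45.6] [689.2 395.5  45.6] low [468.3 142.1  18.4] [680.7 136.   18.4]
wedge_thin 0.86 [ 689. -359.    7.]
wedge_thin 0.77 [574. 269.  35.]
wedge_thin 0.58 [ 373. -398.    6.]
wedge_thick 0.87 [ 267. -341.   14.]
wedge_thick 0.84 [ 794. -416.   14.]
wedge_thick 0.78 [574. 146.  35.]
flask_mid 0.85 [576. 280.  63.]
flask_mid 0.37 [ 546. -236.  243.]
```

Run:
```python
from h import *
p=camera("scene"); cur=p["color"]; o=cv2.imread("pics/wedge_on.png"); ref=np.zeros_like(cur)
ref[250:420,230:460]=cv2.resize(o,(230,170),interpolation=cv2.INTER_AREA)
g=lambda i:cv2.cvtColor(i,cv2.COLOR_BGR2GRAY).astype(np.float32)
# thick-end silhouette windows against the bright board, template matching over d (mm downhill)
a,b=g(ref),g(cur)
J=np.array([.34,.27])
for nm,(r0,r1,c0,c1) in {"ribs":(302,322,322,348),"side":(318,340,322,345),"rightside":(308,325,338,358)}.items():
    out=[]
    for d in np.arange(-2,10.1,1):
        M=np.float32([[1,0,-J[0]*d],[0,1,-J[1]*d]]); w_=cv2.warpAffine(a,M,(560,420))
        A=w_[r0:r1,c0:c1].ravel();B=b[r0:r1,c0:c1].ravel(); out.append(round(float(np.corrcoef(A,B)[0,1]),3))
    print(nm,out)
print((cur[300:325:3,320:350:3].mean(2)).astype(int)); print((ref[300:325:3,320:350:3].mean(2)).astype(int))
T=Ro.from_euler("x",np.radians(6))
R=[r["mask"] for r in regions_of("wedge",p) if r["mask"].any()]; c=px(p,[576,200,35])
m=min(R,key=lambda m:np.hypot(*(np.argwhere(m).mean(0)[::-1]-c))); print("mask",m.sum(),np.argwhere(m).min(0),np.argwhere(m).max(0))
```

```text
ribs [0.95, 0.971, 0.981, 0.985, 0.983, 0.975, 0.966, 0.959, 0.949, 0.942, 0.936, 0.93, 0.924]
side [0.988, 0.993, 0.997, 0.996, 0.997, 0.998, 0.998, 0.997, 0.997, 0.997, 0.997, 0.997, 0.996]
rightside [0.992, 0.993, 0.994, 0.995, 0.996, 0.996, 0.995, 0.993, 0.992, 0.991, 0.99, 0.99, 0.989]
[[118 118 119 116 118 115 124 180 177 177]
 [121 118 120 119 110  89  96 171 178 174]
 [121 119 119 101  86  87  84  92 170 175]
 [117 117  99  83  82  76  80  88  88 169]
 [119  99  77  81  74  74  84  79  94  91]
 [ 85  78  75  82  75  84  70  89  90  91]
 [141  56  77  80  82  77  86  89  91  89]
 [140  40  56  77  80  87  85  89  89  91]
 [173 115  36  47  80  83  83  89  90  92]]
[[124 125 125 125 126 120 132 189 185 183]
 [123 125 127 126 115  84 102 178 187 184]
 [123 124 126 108 110  92  82  99 178 184]
 [123 128 102  91  89  84  91  82  96 171]
 [126 102  81  85  83  87  89  84  92  97]
 [ 94  92  83  75  84  82  84  92  95  95]
 [171  57  82  85  77  79  91  93  95  96]
 [175  43  51  84  80  85  89  91  94  97]
 [181 123  38  53  85  86  88  92  92  96]]
mask 1045 [303 321] [345 365]
```

Request:
{"fn": "send_rows", "kwargs": {"series": [[[0,0,0.3],0,1],[[0,0,0.2],0,1],[[0,0,0],0,1],[[0,0,0],0,1]], "squeeze": 5}}

```text
clock: 40.8
eef_pos: [501.1, 282.3, 149.2]
eef_rot: [3.142, 0.001, -0.042]
wrist_force: [-0.7, 3.0, 1.7]
finger_gap: 60.0
finger_force: 5.0
```

```bash
python3 fy.py; python3 -c "from sh import *
shift()"
```

```text
40.85 [501.1 282.3 149.2]
x,y,yaw [ 5.77095e+02  2.79987e+02 -3.50000e-02] 0.023
thick [-0.38  0.04] 0.966
case [-0.02  0.01] 0.999
jar [-0.01  0.01] 1.0
px per mm y [-0.34 -0.27]
[501.1 282.2 149.2] [-0.6  2.2  0.7] [0.52 0.18 0.12]
```

Request:
{"fn": "send_rows", "kwargs": {"series": [[[0,0,0],0,-0.29],[[0,0,0],0,-0.3],[[0,0,0],0,-0.31],[[0,0,0],0,-0.33],[[0,0,0],0,-0.36],[[0,0,0],0,-0.4],[[0,0,0],0,-0.4],[[0,0,0],0,-0.4]]}}

```text
clock: 41.75
eef_pos: [501.3, 282.2, 149.4]
eef_rot: [3.142, -0.0, -0.042]
wrist_force: [-0.4, -0.0, -0.1]
finger_gap: 65.9
finger_force: 0.0
```

```bash
python3 fy.py; python3 fy.py; python3 -c "from sh import *
shift(); print(read_state()['finger_gap'])"
```

```text
41.8 [501.3 282.2 149.4]
x,y,yaw [ 5.75628e+02  2.78927e+02 -1.80000e-02] 0.028
41.9 [501.3 282.2 149.4]
x,y,yaw [ 5.74652e+02  2.79115e+02 -2.40000e-02] 0.062
thick [-0.35  0.07] 0.965
case [-0.    0.01] 0.999
jar [-0.02 -0.01] 1.0
px per mm y [-0.34 -0.27]
[501.3 282.2 149.4] [ 0.1 -0.4  0.3] [0.   0.01 0.01]
65.86249330580904
```

Request:
{"fn": "send_rows", "kwargs": {"series": [[[0,0,0],0,-0.45],[[0,0,0],0,-0.5],[[0,0,0],0,-0.5],[[0,0,0],0,-0.5],[[0,0,0],0,-0.5]]}}

```text
clock: 42.5
eef_pos: [501.3, 282.2, 149.4]
eef_rot: [-3.142, -0.0, -0.042]
wrist_force: [-0.1, -1.0, 0.6]
finger_gap: 70.6
finger_force: 0.0
```

```bash
python3 fy.py; python3 fy.py; python3 -c "from sh import *
shift(); print(read_state()['finger_gap'])"
```

```text
42.55 [501.3 282.2 149.5]
x,y,yaw [ 5.75290e+02  2.78885e+02 -1.80000e-02] 0.028
42.65 [501.3 282.2 149.4]
x,y,yaw [ 5.75568e+02  2.79288e+02 -2.40000e-02] 0.02
thick [-0.35  0.07] 0.961
case [ 0.01 -0.  ] 0.999
jar [-0.   -0.01] 1.0
px per mm y [-0.34 -0.27]
[501.3 282.2 149.4] [-0.7  0.6 -0.6] [ 0.01 -0.01  0.01]
70.40990213731985
```

Request:
{"fn": "send_rows", "kwargs": {"series": [[[0,0,0],0,-0.7],[[0,0,0],0,-1],[[0,0,0],0,-1],[[0,0,0],0,-1],[[0,0,5],0,-1],[[0,0,15],0,-1],[[0,0,25],0,-1],[[0,0,30],0,-1],[[0,0,40],0,-1],[[-20,-20,40],0,-1],[[-30,-40,20],0,-1],[[-20,-40,0],0,-1]]}}

```text
clock: 43.95
eef_pos: [432.4, 184.5, 326.8]
eef_rot: [-3.139, -0.005, -0.04]
wrist_force: [1.4, -0.7, -0.1]
finger_gap: 94.3
finger_force: 0.0
```

```bash
python3 fy.py; python3 fy.py; python3 -c "from sh import *
shift()
for n in ('scene','top'):
  p=camera(n)
  for t in ('flask_mid','wedge_mid','wedge_thin','wedge_thick'):
    for d in spot_point(t,p):
      q=w(p,d['point'])
      if q[1]>100: print(n,t,round(d['confidence'],2),q.round())"; python3 fy.py
```

```text
44.0 [430.2 180.5 325.4]
x,y,yaw [ 5.76544e+02  2.79767e+02 -4.00000e-02] 0.029
44.1 [432.8 183.9 325. ]
x,y,yaw [ 5.75436e+02  2.79646e+02 -3.60000e-02] 0.024
thick [-0.35  0.06] 0.961
case [-0.01 -0.01] 0.999
jar [-0.02 -0.01] 1.0
px per mm y [-0.34 -0.27]
[433.7 185.4 324. ] [-0.2  0.7  0.7] [-0.05  0.01  0.03]
scene flask_mid 0.9 [576. 283.  64.]
scene flask_mid 0.17 [579. 286.  62.]
scene wedge_mid 0.75 [576. 188.  34.]
scene wedge_thin 0.74 [582. 265.  30.]
top flask_mid 0.62 [576. 278.  64.]
top wedge_mid 0.78 [572. 182.  37.]
top wedge_thin 0.78 [574. 265.  37.]
top wedge_thick 0.78 [573. 145.  35.]
44.75 [433.5 185.2 322.9]
x,y,yaw [ 5.75818e+02  2.79956e+02 -3.20000e-02] 0.032
```

```bash
python3 -c "from cell import *; print(sign_off())"
```

```text
the job is handed in; nothing more can be done
None
```

The job is handed in: the wedge lies flat on the board, thin end uphill. The flask rests across the slope against it, let go, and showed no movement in my last checks. Bearing it up pushed the wedge slightly downhill, and its thick end is now about 6 mm inside the board's low edge.

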